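# Close up the saw's dust separator and hold its bayonet lid half turned

### The job

The saw's dust separator has just been emptied: first push its drawer fully shut, then fit the bayonet lid (the one with a bar handle and two lugs) down into the port on top and twist it clockwise to the halfway mark, short of the lock click. Finish while still gripping the lid's handle and holding it at the halfway mark, for a suction test; do not let go and never turn it into the lock. Leave the other things on the bench where they are.

Things in the scene. Friction and masses are not known exactly. Their poses are not given: they have to be found in the camera images.
- separator: Grey sheet-steel dust separator fixed to the bench (housing 180 x 160 x 62 mm high, from 70 mm in front of its origin to 110 mm behind it), a black horizontal hose stub behind, an aluminium port collar on top (outer diameter 112 mm, from z 62 to 92 mm). Origin: on the bench under the port's axis. Its -x side is the drawer front, z up.
- port (a point): Centre of the port's mouth on its axis, level with the collar's top, 92 mm above the bench. Mouth 68 mm across between two 6 mm thick flange arcs; on its +x and -x sides are notches 20 mm wide, out to 44 mm from the axis, each marked by a single rib on the collar. The lid's lugs drop through them: the lid goes in with its x along this x (either way round). The well below is 29 mm deep.
- half (a point): Same point as the port, but its x axis points to the halfway mark, 45 degrees clockwise (seen from above) from the notches: a round dot on the collar at each end of this line. The lid's handle bar must finish along this x axis (either way round).
- lock (a point): Same point as the port, x axis towards the lock mark, 90 degrees clockwise from the notches (double rib on the collar). Spring catches begin to rub on the lugs at about 60 degrees and click behind them at about 85; end stops at about 95 degrees and just anticlockwise of the notches.
- drawer (a joint): Opening of the separator's drawer in m: 0 fully shut, 0.09 fully out. It slides straight out along the separator's -x, with about 1.5 N of friction, and stays where it is left.
- drawer_pull (a point): Centre of the front face of the drawer's black pull (40 mm wide, 12 mm high, 13 mm proud of the grey drawer front, 34 mm above the bench); the front panel is 150 mm wide, 6 to 56 mm above the bench. Drawer shut: this point is 97 mm in front (-x) of the port's axis. Axes as the separator's. Push here or on the panel towards +x.
- lid: Loose grey lid, black handle, 140 g, 54 mm high, plug down left or right of the separator. Plug 60 mm across, 14 deep, foot chamfered; disc 90 mm across, z 14 to 20; bar handle 72 mm long (x), 20 wide (y), z 20 to 54. Two lugs 12 mm wide, 6 high at the foot reach 40 mm out along +x and -x, under the bar's ends. Origin: centre of the underside; seated, it is 78 mm above the bench, disc on the flange.
- lid_handle (a point): Point inside the lid's bar handle, on the lid's axis, 44 mm above the lid's underside, axes as the lid's. Grip the bar here across its 20 mm width (along y); the lid is the same either way round.
- plain_cap: Bystander: plain grey cap, 72 mm in diameter, 44 mm high, with a round black knob and no lugs; on the other side from the lid. Origin: centre of the underside.
- tape_measure: Bystander: grey tape measure 66 x 34 x 60 mm, origin centre of underside.
- glue: Bystander: white bottle, 54 mm in diameter, 150 mm high, origin centre of underside.
- offcut: Bystander: wooden offcut 160 x 70 x 22 mm, origin centre of underside.
- screwdriver: Bystander: screwdriver lying along its x, origin on its underside.
- screw_tray: Bystander: open steel tray 110 x 80 x 30 mm, origin centre of underside.
- spanner: Bystander: spanner lying along its x, origin on its underside.
- try_square: Bystander: steel try square, 150 x 140 mm, 20 mm high, origin centre of underside.
There are look-alikes about, which are no part of the job. What is shaped like the lid but blue is not meant.

How it is judged:
By the outcome, as a careful person would: the job done as asked, in the order asked, and still so for the second after the job is handed in, while the arm keeps its last pose, push and grip.
It also fails if it takes over 51 s, if anything falls off the work surface, if the arm or the gripper's body presses on something with over 40 N, if the wrist force passes 120 N, or if a joint passes its speed limit or range.

### The arm

A 6-joint arm with a two-finger parallel gripper is mounted at the origin on the work surface. World frame = base frame: x ahead of the robot, y to its left, z up, the work surface at z = 0. Lengths are in m, angles in rad, forces in N, time in s.
With the tool pointing down it reaches from about 0.275 to 0.85 m from the base axis. Payload 5.2 kg.
Tool frame: the origin (TCP) lies midway between the tips of the shut fingers; the grasp point (between the pads) lies 19 mm behind it; z points along the fingers, x is the direction in which the jaws open and shut, and the axes are right-handed (so a half turn about z gives the same grasp; the last joint's range is limited). The gripper opens to 85 mm and grips with 20 to 120 N. Pads are 22 mm wide; open, the fingers measure 114 mm over their backs; the gripper's body (76 mm by 85 mm) begins 54 mm behind the grasp point. The pads swing forward as they close: fully open they stand 13 mm farther back than shut.
Start: joints at [1.106, 0.259, 1.535, -0, 1.348, -0.203], TCP at [0.142, 0.531, 0.231] pointing down, gripper open.
Joint ranges: [-3.14, 3.14], [-0.91, 2.08], [0.19, 2.58], [-1.22, 4.36], [0.22, 2.71], [-3.12, 3.12]. Speed limits (rad/s): [2.57, 2.57, 3.14, 3.14, 3.14, 3.14].

### API

Orientations are given as a rotation vector (axis times angle).
In Python, from workcell import bot, snapshot gives the robot as it stands.
- The arm moves only by the tool send_rows, never from a script. Its arguments are lists of equal length, an entry for each row: "dp": the shift along the tool's x, y, z in mm, a list of three; "roll": the turn about the tool's z in units of 10 degrees (1.0 is 10 degrees); "hand": the closure, from 0 (fully open) to 1 (shut). In form: {"dp": [[dx, dy, dz], ...], "roll": [roll, ...], "hand": [hand, ...]}. A call has 1 to 5 rows; each row shifts and turns the commanded pose from where the row before left it, along the tool's axes as they then stand; what a row does not reach is not made up. A row lasts 1/8 s, in which the tool goes at most 62.5 mm and 10.7 degrees, less where a joint would pass 70% of its speed; a pose out of reach is approached as far as the arm can. A call is refused whole if a number of a shift passes 62.5 or a number of a turn 1, either way. A call with a gripper value outside its range is refused whole. The fingers move at their own pace and stop on an object; "force" is the grip in N (left out, the last holds). Time passes only in rows, so rows that do not move let the fingers close. It gives the time, the measured TCP pose, the force and the opening at its end, in the units of the state.
- bot.get_obs(): the state, without advancing time (a new reading comes with each control period).
- snapshot(name): name is "scene" or "top" or "wrist"; returns a dict with "pixels" (420x560x3 uint8, red, green, blue), "camera_matrix" (3x3 intrinsics, pixels), "dist_coeffs" ([k1, k2, p1, p2, k3] as OpenCV has them; the pictures are not rectified), "R" (3x3) and "t" (3): a world point X has camera coordinates R X + t. Camera axes: x right, y down, z forward; pixel columns grow to the right and rows downward; lengths in m; the calibration is good to about 2 mm. A picture is of the moment at which its call begins. There is no depth.
- bot.sign_off(): hands the job in, once; it reports no verdict.
The state is a dict: "time_s": time; "q": joint angles; "joint_vel": joint speeds; "joint_torque": joint torques, N m; "ee_pos": TCP position; "ee_rot": TCP orientation; "contact_force": force on the tool from outside, world axes, zero at the start; "ft_torque": the same for the moment, N m; "grip_width": opening from 0.0 (shut) to 1.0 (fully open).
Only numpy, scipy, OpenCV 4.12 (cv2) and the standard library are available. Lean on these libraries where they do the work, as an engineer would, in place of code of your own. Each camera call takes 0.05 s, during which the arm holds its last target.

## Working session

There is one attempt and no reset: what is moved stays moved. The work goes in short steps, Python scripts to look and compute and a tool call to move; the robot and the scene stay as the last step left them, time stands still between calls to the robot, and variables do not carry over. Pictures are saved under pics/ and viewed, and the job is handed in when it is done.

Besides the shell and the picture viewer there is one more tool, called after ">>>" as a command line: name --pt "numbers of a row" for each row, then --argument value for the rest. send_rows: Moves the arm, as the interface text tells. Its arguments: {"type":"object","properties":{"dp":{"type":"array"},"roll":{"type":"array"},"hand":{"type":"array"},"force":{"type":"number"}},"required":["dp","roll","hand"]}

```bash
mkdir -p pics; ls
python3 - <<'E'
from workcell import bot, snapshot
import cv2,pickle
for n in ["scene","top","wrist"]:
    s=snapshot(n); pickle.dump(s,open(n+".pkl","wb")); cv2.imwrite(f"pics/{n}0.png",s["pixels"][:,:,::-1])
    print(n,s["camera_matrix"],s["dist_coeffs"],s["R"],s["t"])
print(bot.get_obs())
E
```

```text
pics
scene [[506.40026992   0.         280.30343784]
 [  0.         506.40026992 216.61090124]
 [  0.           0.           1.        ]] [0.05931321 0.         0.         0.         0.        ] [[ 0.56866507  0.82250496 -0.01027754]
 [ 0.61618668 -0.43423086 -0.6570826 ]
 [-0.54491652  0.36732703 -0.75374852]] [-0.27442335 -0.24333099  1.85886124]
top [[480.48993231   0.         277.49990275]
 [  0.         480.48993231 214.04439467]
 [  0.           0.           1.        ]] [0.02851119 0.         0.         0.         0.        ] [[ 1.53290839e-02 -9.99881821e-01  1.16794800e-03]
 [-9.95776900e-01 -1.53718753e-02 -9.05100602e-02]
 [ 9.05173173e-02  2.24420665e-04 -9.95894856e-01]] [-0.01528679  0.49324636  1.41426812]
wrist [[321.27296646   0.         274.57320117]
 [  0.         321.27296646 206.81534584]
 [  0.           0.           1.        ]] [-0.06059695  0.          0.          0.          0.        ] [[ 0.25939278  0.96576985 -0.00199456]
 [ 0.93186896 -0.24974398  0.26315051]
 [ 0.2536447  -0.07011801 -0.96475273]] [-0.54844163 -0.03431342  0.37794074]
{'time_s': 0.15, 'q': array([ 1.10619779e+00,  2.59211452e-01,  1.53581008e+00, -1.30735966e-06,
        1.34799015e+00, -2.02802505e-01]), 'joint_vel': array([-0.0034977 , -0.00170427, -0.00398138,  0.00031981, -0.00162056,
        0.0009771 ]), 'joint_torque': array([ 1.10124576e-03, -4.46389604e+01, -2.90818816e+01, -3.50378696e-04,
        8.13942868e-03,  1.12471065e-05]), 'ee_pos': array([0.14214982, 0.53091019, 0.23065504]), 'ee_rot': array([ 2.49189672e+00,  1.91210682e+00, -2.00418963e-03]), 'contact_force': array([-0.24578525,  0.02703392, -0.51487127]), 'ft_torque': array([-0.01043613,  0.07069873, -0.05447422]), 'grip_width': 0.9977772941975352}
```

View pics/scene0.png

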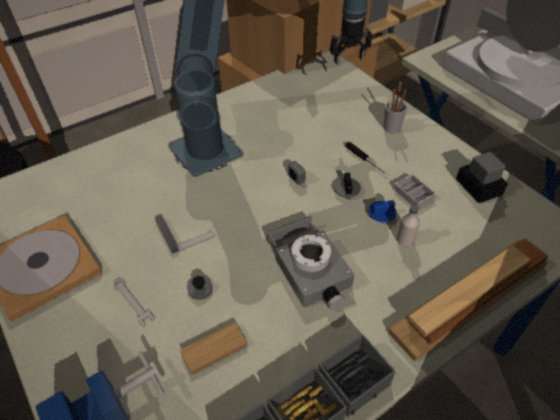

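View pics/top0.png

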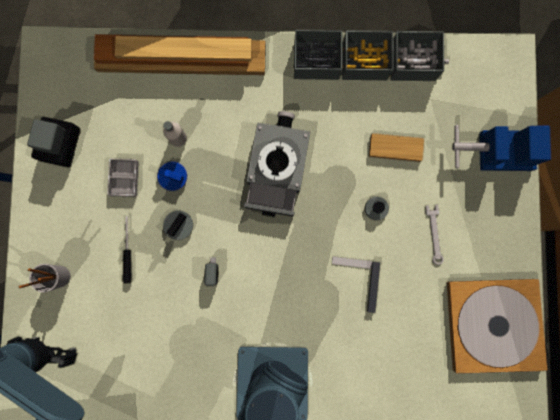

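View pics/wrist0.png

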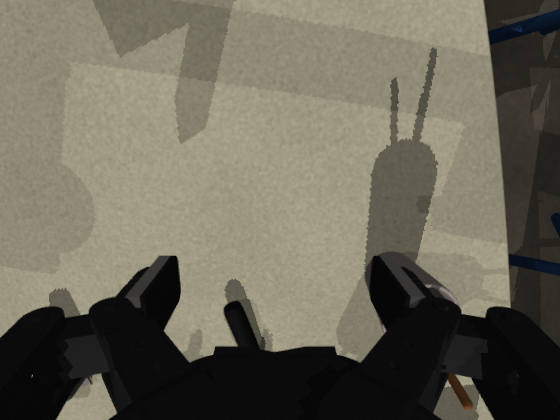

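The top view shows the separator collar at about (278,160), its drawer open towards the robot around (270,200), and the grey lid at (178,226). The blue look-alike is at (172,177) and the plain cap at (377,208). I'll zoom in.

Run:
```python
import pickle,cv2,numpy as np
s=pickle.load(open("top.pkl","rb"));im=s["pixels"][:,:,::-1]
a=im[100:235,225:325]; b=im[195:260,145:215]
a=cv2.convertScaleAbs(a,alpha=1.4);b=cv2.convertScaleAbs(b,alpha=1.6)
A=cv2.resize(a,None,fx=4.4,fy=4.4,interpolation=cv2.INTER_CUBIC)
B=cv2.resize(b,None,fx=5,fy=5,interpolation=cv2.INTER_CUBIC)
c=np.zeros((600,800,3),np.uint8);c[:A.shape[0],:A.shape[1]]=A;c[:B.shape[0],445:445+B.shape[1]]=B[:, :355]
cv2.imwrite("pics/z1.png",c)
s=pickle.load(open("scene.pkl","rb"));im=s["pixels"][:,:,::-1]
a=cv2.convertScaleAbs(im[160:310,250:410],alpha=1.4)
cv2.imwrite("pics/z2.png",cv2.resize(a,None,fx=4,fy=4,interpolation=cv2.INTER_CUBIC)[:600])
```

```text
(no output)
```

View pics/z1.png

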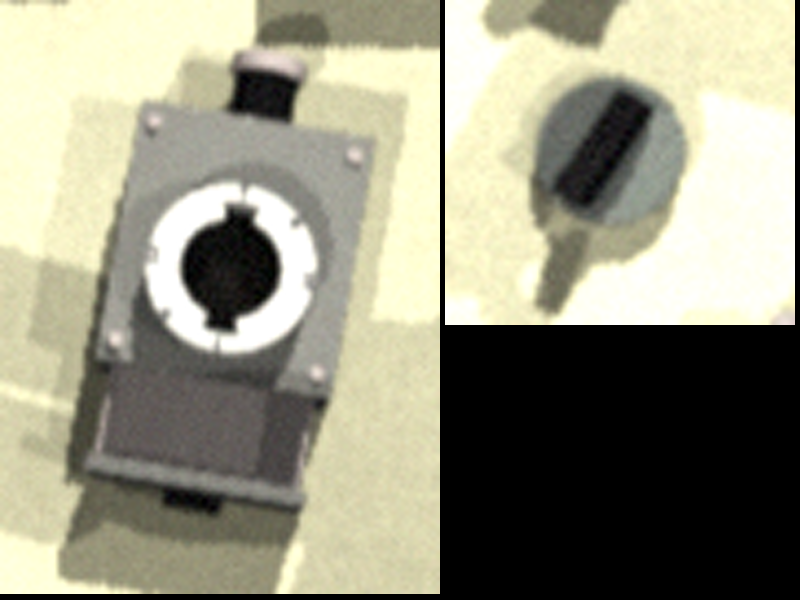

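View pics/z2.png

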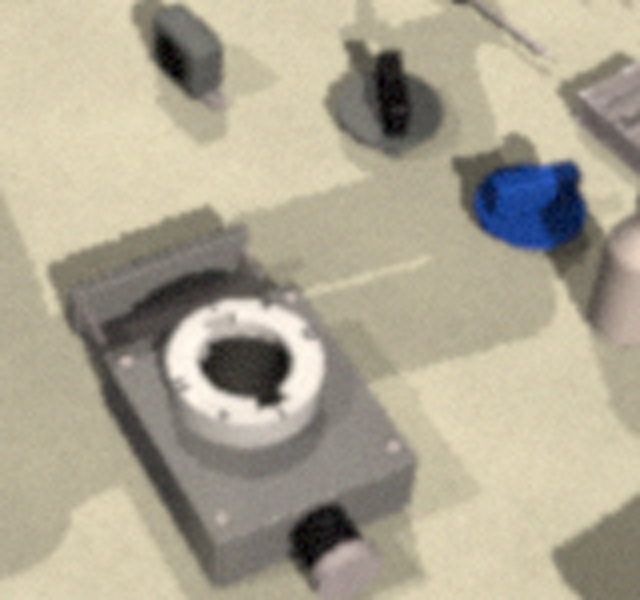

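```bash
cat > h.py <<'E'
import numpy as np,cv2
def ray(s,px):
    px=np.asarray(px,float).reshape(-1,1,2)
    n=cv2.undistortPoints(px,np.asarray(s["camera_matrix"]),np.asarray(s["dist_coeffs"])).reshape(-1,2)
    R=np.asarray(s["R"]);t=np.asarray(s["t"])
    d=np.c_[n,np.ones(len(n))]@R
    return -R.T@t,d
def onz(s,px,z):
    c,d=ray(s,px); return c+d*((z-c[2])/d[:,2:3])
def proj(s,X):
    R=np.asarray(s["R"]);t=np.asarray(s["t"])
    return cv2.projectPoints(np.asarray(X,float).reshape(-1,3),cv2.Rodrigues(R)[0],t,np.asarray(s["camera_matrix"]),np.asarray(s["dist_coeffs"]))[0].reshape(-1,2)
def circ(P):
    A=np.c_[2*P[:,:2],np.ones(len(P))];r=np.linalg.lstsq(A,(P[:,:2]**2).sum(1),rcond=None)[0]
    return r[:2],np.sqrt(r[2]+r[:2]@r[:2])
E
python3 - <<'E'
from h import *
import pickle
s=pickle.load(open("top.pkl","rb"));im=s["pixels"]
g=im.min(2).astype(np.uint8)
# collar
m=np.zeros_like(g);sub=(g[130:190,250:308]>150).astype(np.uint8);m[130:190,250:308]=sub
m=cv2.morphologyEx(m,cv2.MORPH_CLOSE,np.ones((5,5)))
n,l,st,c=cv2.connectedComponentsWithStats(m);print(st,c)
i=l[160,264] if l[160,264] else 1+np.argmax(st[1:,4])
cs,_=cv2.findContours((l==i).astype(np.uint8),cv2.RETR_EXTERNAL,cv2.CHAIN_APPROX_NONE)
P=cs[0].reshape(-1,2); print(circ(onz(s,P,.092)))
print("centre", onz(s,[[277.5,160.7]],.092))
# drawer front & pull; bolts (crop coords)
f=lambda p:np.array(p)/4.4+[225,100]-.5+.5/4.4
B=onz(s,f([[152,122],[355,156],[116,341],[317,374]]),.062);print("bolts",B)
for a,b in((2,0),(3,1)):
    d=B[a]-B[b];print(np.degrees(np.arctan2(-d[1],-d[0])))
for a,b in((0,1),(2,3)):
    d=B[a]-B[b];print(np.degrees(np.arctan2(-d[0],d[1])))
N=onz(s,f([[241,206],[221,325]]),.089);d=N[0]-N[1];print("notch",np.degrees(np.arctan2(d[1],d[0])))
N=onz(s,f([[245,190],[219,345]]),.092);d=N[0]-N[1];print("ribs",N,np.degrees(np.arctan2(d[1],d[0])))
F=onz(s,f([[88,468],[305,503]]),.056);print("front",F);d=F[0]-F[1];print(np.degrees(np.arctan2(-d[0],d[1])))
print("pull",onz(s,f([[192,510]]),.040))
g2=lambda p:(np.array(p)-[445,0])/5+[145,195]-.4
H=onz(s,g2([[634,103],[575,195]]),.054);d=H[0]-H[1];print("bar",H.mean(0),H,np.degrees(np.arctan2(d[1],d[0])))
for z,q in((.02,[[537,150],[686,150],[612,77],[612,225]]),):
    D=onz(s,g2(q),z);print("disc",D.mean(0),D)
E
```

```text
[[     0      0    560    420 234572]
 [   258    142     39     38    626]
 [   251    176      1      2      2]] [[279.50653531 209.63148628]
 [277.14217252 160.33546326]
 [251.         176.5       ]]
(array([ 0.64190245, -0.00407238]), np.float64(0.053213016797567625))
centre [[ 0.64093676 -0.00535528  0.092     ]]
bolts [[ 0.7460102   0.05038003  0.062     ]
 [ 0.72490875 -0.08607745  0.062     ]
 [ 0.59714017  0.07157045  0.062     ]
 [ 0.5770602  -0.06238052  0.062     ]]
-8.101159013282695
-9.105830583673011
-8.790450045700501
-8.525465036800274
notch -8.530698204788346
ribs [[ 0.69334554 -0.01260788  0.092     ]
 [ 0.59051794  0.00278866  0.092     ]] -8.515726417750818
front [[ 0.51256181  0.08878938  0.056     ]
 [ 0.49143767 -0.05567217  0.056     ]]
-8.3192141516241
pull [[0.48701804 0.01953538 0.04      ]]
bar [0.45576457 0.28604853 0.054     ] [[0.48287661 0.26983564 0.054     ]
 [0.42865253 0.30226141 0.054     ]] -30.879246476382438
disc [0.45718798 0.28886996 0.02      ] [[0.45675032 0.33336278 0.02      ]
 [0.45809414 0.24467322 0.02      ]
 [0.50119541 0.29024019 0.02      ]
 [0.41271204 0.28720364 0.02      ]]
```

Measured so far:
- Port at about (0.6415, -0.0045), with the separator yawed -8.5°.
- Drawer about 60 mm open.
- Lid at about (0.457, 0.288), with its bar along -31°.

Next I'll shut the fingers and go to a spot in front of the drawer.

>>> send_rows --pt "0 0 0" --pt "-45.5 38.5 0" --pt "-45.5 38.5 0" --pt "-45.5 38.5 0" --pt "-45.5 38.5 0" --roll '[-0.65, 0, 0, 0, 0]' --hand '[1, 1, 1, 1, 1]'

```text
time_s: 0.78
ee_pos: [0.2682, 0.3269, 0.2312]
ee_rot: [2.379, 2.051, 0.0]
contact_force: [1.2, 0.2, -0.7]
grip_width: -0.003
```

>>> send_rows --pt "-45.5 38.5 0" --pt "-45.5 38.5 0" --pt "-45.5 38.5 0" --pt "-45.5 38.5 0" --pt "-45.5 38.5 0" --roll '[0, 0, 0, 0, 0]' --hand '[1, 1, 1, 1, 1]'

```text
time_s: 1.4
ee_pos: [0.4251, 0.0732, 0.2314]
ee_rot: [2.38, 2.05, 0.001]
contact_force: [0.1, -0.2, -0.3]
grip_width: 0.0
```

```bash
cat >> h.py <<'E'
from scipy.spatial.transform import Rotation as Ro
def st(o):
    R=Ro.from_rotvec(o["ee_rot"]).as_matrix()
    print("t",round(o["time_s"],2),"p",np.round(o["ee_pos"],4),"yawx",round(np.degrees(np.arctan2(R[1,0],R[0,0])),2),"z",np.round(R[:,2],3),"F",np.round(o["contact_force"],1),"T",np.round(o["ft_torque"],2),"w",round(o["grip_width"],3),"q",np.round(o["q"],2))
    return R
def need(o,p):
    R=st(o);print("dp mm",np.round(1000*R.T@(np.array(p)-o["ee_pos"]),1))
E
python3 - <<'E'
from workcell import bot,snapshot
from h import *
need(bot.get_obs(),[.4556,.0233,.028])
s=snapshot("wrist");cv2.imwrite("pics/w1.png",s["pixels"][:,:,::-1])
import pickle;pickle.dump(s,open("w1.pkl","wb"))
E
```

```text
t 1.4 p [0.4251 0.0732 0.2314] yawx 81.48 z [ 0.  0. -1.] F [ 0.1 -0.2 -0.3] T [ 0.04 -0.07  0.03] w 0.0 q [-0.09  0.04  1.8   0.    1.3  -1.51]
dp mm [-44.9  37.5 203.4]
```

View pics/w1.png

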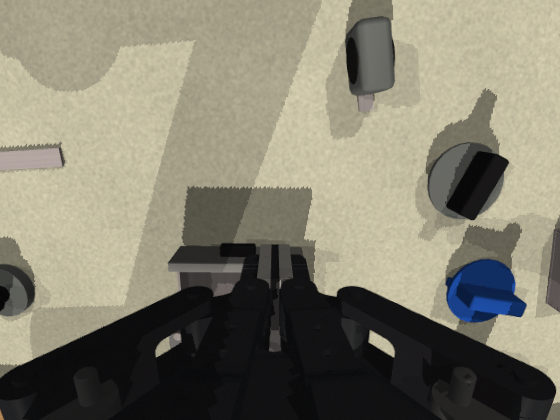

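The wrist picture shows the drawer front's left end at (175,262), its pull at (238,249), and the grey lid at (467,181). Moving to the approach point now.

>>> send_rows --pt "-45 37.5 0" --pt "0 0 50" --pt "0 0 50" --pt "0 0 50" --pt "0 0 50" --roll '[0, 0, 0, 0, 0]' --hand '[1, 1, 1, 1, 1]'

```text
time_s: 2.08
ee_pos: [0.4549, 0.0251, 0.0299]
ee_rot: [2.38, 2.05, 0.001]
contact_force: [0.8, 0.2, -0.4]
grip_width: 0.001
```

Run:
```python
from workcell import bot,snapshot
from h import *
u=np.array([np.cos(np.radians(-8.5)),np.sin(np.radians(-8.5))])
need(bot.get_obs(),[*(np.array([.6415,-.0045])-.108*u),.028])
s=snapshot("top");cv2.imwrite("pics/t2.png",cv2.resize(s["pixels"][120:270,180:330,::-1],None,fx=4,fy=4))
import pickle
s=pickle.load(open("w1.pkl","rb"))
cv2.imwrite("pics/w1z.png",cv2.resize(s["pixels"][120:240,400:540,::-1],None,fx=5,fy=5,interpolation=cv2.INTER_CUBIC))
```

```text
t 2.08 p [0.4549 0.0251 0.0299] yawx 81.48 z [ 0.001 -0.    -1.   ] F [ 0.8  0.2 -0.4] T [-0.03  0.04 -0.01] w 0.001 q [-0.19  0.34  2.    0.    0.8  -1.61]
dp mm [-1.7 81.   2. ]
```

View pics/t2.png

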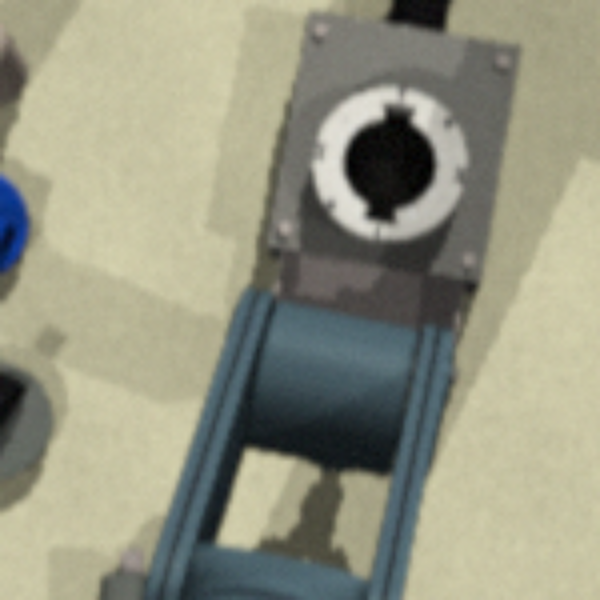

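View pics/w1z.png

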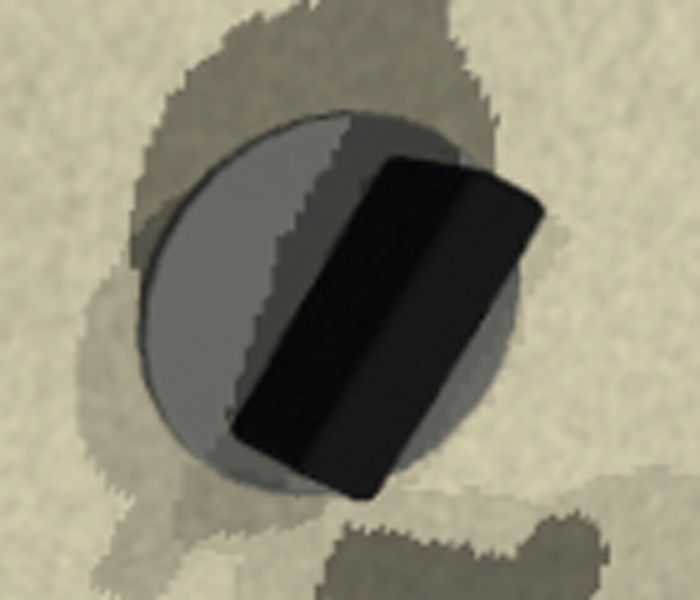

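>>> send_rows --pt "0 20 0" --pt "0 18 0" --pt "0 16 0" --pt "0 14 0" --pt "0 6 0" --roll '[0, 0, 0, 0, 0]' --hand '[1, 1, 1, 1, 1]'

```text
time_s: 2.75
ee_pos: [0.5287, 0.0141, 0.0317]
ee_rot: [2.38, 2.051, 0.0]
contact_force: [-1.0, -0.4, 0.9]
grip_width: 0.004
```

>>> send_rows --pt "0 3 0" --pt "0 2 0" --pt "0 0 0" --roll '[0, 0, 0]' --hand '[1, 1, 1]'

```text
time_s: 3.12
ee_pos: [0.5333, 0.0133, 0.0316]
ee_rot: [2.38, 2.05, 0.001]
contact_force: [-0.9, -0.6, 0.6]
grip_width: 0.002
```

>>> send_rows --pt "0 1.5 0" --pt "0 1.5 0" --pt "0 0 0" --roll '[0, 0, 0]' --hand '[1, 1, 1]'

```text
time_s: 3.5
ee_pos: [0.5363, 0.0129, 0.0314]
ee_rot: [2.38, 2.05, 0.0]
contact_force: [-1.3, 0.3, 0.8]
grip_width: -0.003
```

>>> send_rows --pt "0 1.5 0" --pt "0 1 0" --pt "0 0 0" --roll '[0, 0, 0]' --hand '[1, 1, 1]'

```text
time_s: 3.88
ee_pos: [0.5363, 0.0129, 0.031]
ee_rot: [-2.377, -2.049, 0.005]
contact_force: [-6.5, 0.8, 5.3]
grip_width: -0.0
```

>>> send_rows --pt "0 2 0" --pt "0 1 0" --pt "0 0 0" --roll '[0, 0, 0]' --hand '[1, 1, 1]'

```text
time_s: 4.25
ee_pos: [0.5364, 0.0129, 0.0306]
ee_rot: [-2.373, -2.046, 0.011]
contact_force: [-14.4, 1.7, 11.0]
grip_width: 0.001
```

>>> send_rows --pt "0 -6 0" --pt "0 -20 0" --pt "0 -40 0" --pt "0 -20 -40" --pt "0 0 -60" --roll '[0, 0, 0, 0, 0]' --hand '[1, 1, 1, 1, 1]'

```text
time_s: 4.88
ee_pos: [0.4538, 0.0253, 0.1308]
ee_rot: [-2.377, -2.048, 0.004]
contact_force: [1.2, -0.4, 0.3]
grip_width: 0.001
```

Run:
```python
from workcell import bot,snapshot
from h import *
import pickle
s=pickle.load(open("w1.pkl","rb"))
f=lambda p:np.array(p)/5+[400,120]-.4
# bar top corners (dark face): TL, TR?, bottom
H=onz(s,f([[395,155],[465,172],[305,462],[232,432]]),.054);print(H.round(4),"c",H.mean(0))
d=H[0]-H[3];print(np.degrees(np.arctan2(d[1],d[0])),np.linalg.norm(d));d=H[1]-H[2];print(np.degrees(np.arctan2(d[1],d[0])),np.linalg.norm(d))
D=onz(s,f([[150,370],[140,320],[152,265],[185,200],[230,150],[290,120],[350,112],[420,130],[521,300],[490,375],[430,440],[290,493],[215,467]]),.018);print(circ(D))
st(bot.get_obs())
s=snapshot("top");cv2.imwrite("pics/t3.png",s["pixels"][:,:,::-1]);pickle.dump(s,open("t3.pkl","wb"))
s=snapshot("scene");cv2.imwrite("pics/s3.png",cv2.resize(s["pixels"][160:310,250:410,::-1],None,fx=4,fy=4,interpolation=cv2.INTER_CUBIC))
```

```text
[[0.4185 0.2819 0.054 ]
 [0.424  0.2968 0.054 ]
 [0.4809 0.263  0.054 ]
 [0.4719 0.2472 0.054 ]] c [0.44880882 0.27223346 0.054     ]
146.98930919582062 0.06369636467992316
149.31968255409961 0.06622611891071098
(array([0.4578635 , 0.28943577]), np.float64(0.044563232432201956))
t 4.88 p [0.4538 0.0253 0.1308] yawx 81.5 z [-0.004  0.001 -1.   ] F [ 1.2 -0.4  0.3] T [ 0.01 -0.02  0.04] w 0.001 q [-0.19  0.19  1.89  0.    1.06 -1.61]
```

View pics/t3.png

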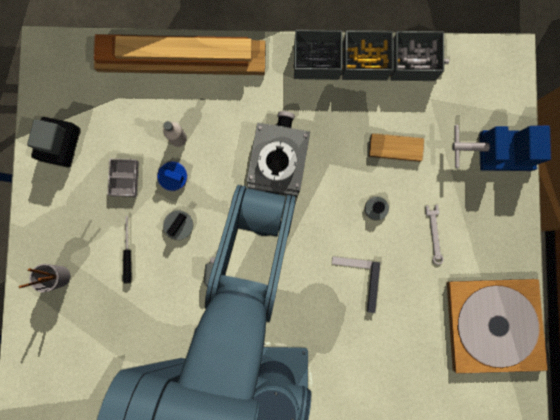

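View pics/s3.png

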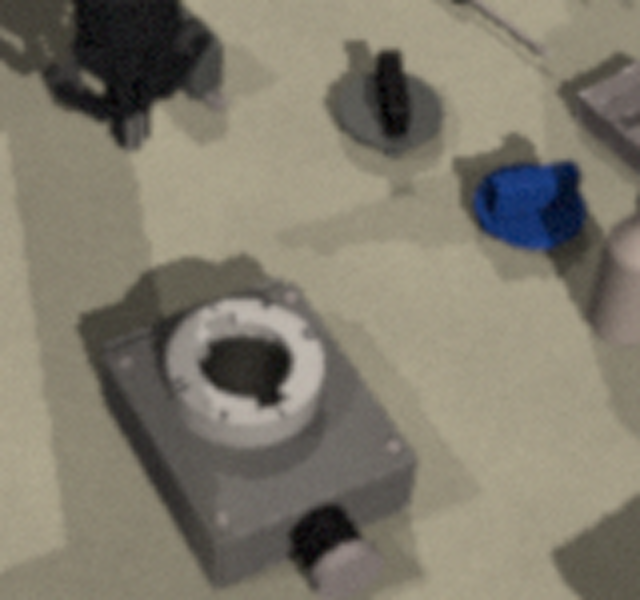

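The drawer is shut: the scene view shows its front flush with the housing, and the push stopped hard at 14 N. The lid is undisturbed, so I'll move above it with the hand open.

>>> send_rows --pt "52.5 -7 -8" --pt "52.5 -7 -8" --pt "52.5 -7 -8" --pt "52.5 -7 -8" --pt "52.5 -7 -8" --roll '[0, 0, 0, 0, 0]' --hand '[0, 0, 0, 0, 0]'

```text
time_s: 5.6
ee_pos: [0.4611, 0.2916, 0.1714]
ee_rot: [2.379, 2.05, 0.003]
contact_force: [-0.1, -0.6, -0.2]
grip_width: 0.998
```

>>> send_rows --pt "0 0 0" --pt "0 0 0" --pt "0 0 0" --pt "0 0 0" --roll '[0.75, 0.75, 0.75, 0]' --hand '[0, 0, 0, 0]'

```text
time_s: 6.1
ee_pos: [0.461, 0.2898, 0.171]
ee_rot: [-2.733, -1.549, -0.001]
contact_force: [-0.3, -0.1, -0.1]
grip_width: 1.002
```

Run:
```python
from workcell import bot,snapshot
from h import *
import pickle
s=pickle.load(open("w1.pkl","rb"))
f=lambda p:np.array(p)/5+[400,120]-.4
H=onz(s,f([[465,172],[545,210],[370,498],[305,462]]),.054);print(H.round(4),"c",H.mean(0))
for i,j in((0,3),(1,2)):
    d=H[j]-H[i];print(np.degrees(np.arctan2(d[1],d[0])),np.linalg.norm(d))
need(bot.get_obs(),[.458,.289,.024])
s=snapshot("wrist");cv2.imwrite("pics/w4.png",s["pixels"][:,:,::-1]);pickle.dump(s,open("w4.pkl","wb"))
```

```text
[[0.424  0.2968 0.054 ]
 [0.4342 0.3143 0.054 ]
 [0.4912 0.2775 0.054 ]
 [0.4809 0.263  0.054 ]] c [0.45756051 0.28790758 0.054     ]
-30.68031744590039 0.06622611891071098
-32.88473829400637 0.06791197887653323
t 6.1 p [0.461  0.2898 0.171 ] yawx 59.07 z [ 0.001  0.    -1.   ] F [-0.3 -0.1 -0.1] T [0.01 0.03 0.02] w 1.002 q [ 0.36  0.3   1.64  0.    1.21 -0.67]
dp mm [ -2.3  -2.2 147. ]
```

View pics/w4.png

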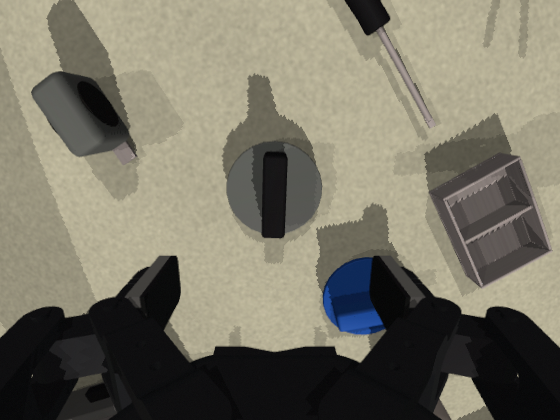

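The wrist view shows the lid centred at (274,189), its bar from (275,153) to (274,237), and the blue look-alike at (357,297), clear of the fingers.

Run:
```python
from workcell import bot
from h import *
import pickle
s=pickle.load(open("w4.pkl","rb"))
cv2.imwrite("pics/w4z.png",cv2.resize(s["pixels"][130:250,210:340,::-1],None,fx=5,fy=5,interpolation=cv2.INTER_CUBIC))
# overlay model for pose guess
def draw(c,yaw):
    a=np.radians(yaw);R=np.array([[np.cos(a),-np.sin(a)],[np.sin(a),np.cos(a)]])
    im=cv2.resize(s["pixels"][:,:,::-1],None,fx=5,fy=5,interpolation=cv2.INTER_CUBIC)
    def poly(P,z,col):
        q=proj(s,np.c_[np.array(P)@R.T+c,np.full(len(P),z)]);cv2.polylines(im,[np.int32((q+.5)*5)],True,col,1)
    th=np.linspace(0,6.28,60)
    poly(np.c_[.045*np.cos(th),.045*np.sin(th)],.02,(0,255,0))
    poly([[.036,.01],[-.036,.01],[-.036,-.01],[.036,-.01]],.054,(0,0,255))
    return im[650:1250,1050:1700]
cv2.imwrite("pics/w4o.png",draw([.4576,.2888],-31))
```

```text
(no output)
```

View pics/w4o.png

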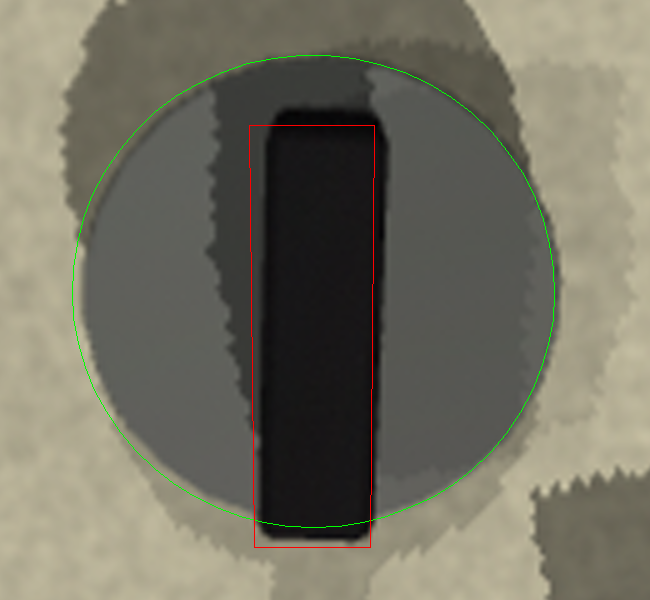

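>>> send_rows --pt "-2 -2.5 40" --pt "0 0 40" --pt "0 0 35" --pt "0 0 25" --pt "0 0 6" --roll '[0.15, 0, 0, 0, 0]' --hand '[0.3, 0.3, 0.3, 0.3, 0.3]'

```text
time_s: 6.78
ee_pos: [0.4565, 0.2887, 0.0237]
ee_rot: [-2.753, -1.513, 0.005]
contact_force: [-0.5, -0.7, -0.5]
grip_width: 0.701
```

Run:
```python
from workcell import bot,snapshot
from h import *
need(bot.get_obs(),[.458,.2895,.025])
s=snapshot("wrist");cv2.imwrite("pics/w5.png",s["pixels"][:,:,::-1])
```

```text
t 6.78 p [0.4565 0.2887 0.0237] yawx 57.6 z [-0.003 -0.001 -1.   ] F [-0.5 -0.7 -0.5] T [ 0.01 -0.01 -0.02] w 0.701 q [ 0.36  0.47  1.8   0.    0.87 -0.65]
dp mm [ 1.5  0.8 -1.4]
```

View pics/w5.png

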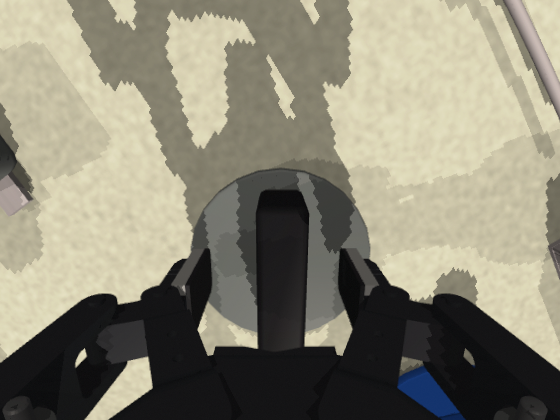

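The bar lies centred between the pads at about (281,270). Closing with 60 N.

>>> send_rows --pt "1.5 0.8 -1" --pt "0 0 0" --pt "0 0 0" --pt "0 0 0" --pt "0 0 0" --roll '[0, 0, 0, 0, 0]' --hand '[0.3, 1, 1, 1, 1]' --force 60

```text
time_s: 7.45
ee_pos: [0.4596, 0.2902, 0.0273]
ee_rot: [2.754, 1.511, 0.003]
contact_force: [0.4, -1.2, 7.1]
grip_width: 0.224
```

>>> send_rows --pt "0 0 0" --pt "0 0 -20" --pt "0 0 -50" --pt "0 0 -50" --pt "0 0 -40" --roll '[0, 0, 0, 0, 0]' --hand '[1, 1, 1, 1, 1]'

```text
time_s: 8.07
ee_pos: [0.4589, 0.29, 0.1882]
ee_rot: [2.754, 1.511, 0.001]
contact_force: [1.7, -0.4, -1.3]
grip_width: 0.221
```

Run:
```python
from workcell import bot,snapshot
from h import *
o=bot.get_obs();need(o,[.6415,-.0045,.19])
s=snapshot("wrist");cv2.imwrite("pics/w6.png",s["pixels"][:,:,::-1])
```

```text
t 8.07 p [0.4589 0.29   0.1882] yawx 57.51 z [ 0.001  0.    -1.   ] F [ 1.7 -0.4 -1.3] T [ 0.03 -0.   -0.04] w 0.221 q [ 0.36  0.28  1.62 -0.    1.24 -0.65]
dp mm [-150.3  312.2   -1.7]
```

View pics/w6.png

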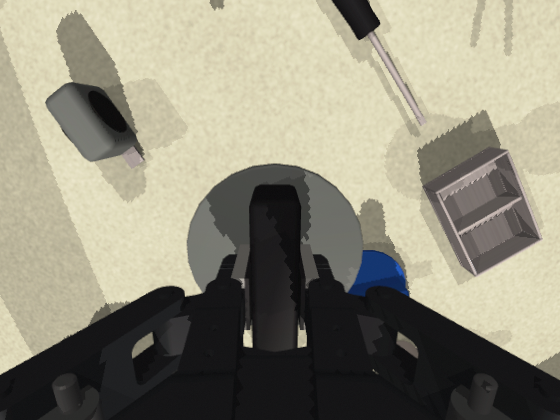

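Opening 0.22 × 85 ≈ 19 mm, so the bar is gripped, and the lid is lifted level. I'll carry it over the port.

>>> send_rows --pt "-25 52 0" --pt "-25 52 0" --pt "-25 52 0" --pt "-25 52 0" --pt "-25 52 0" --roll '[0, 0, 0, 0, 0]' --hand '[1, 1, 1, 1, 1]'

```text
time_s: 8.75
ee_pos: [0.6114, 0.0433, 0.1857]
ee_rot: [-2.754, -1.511, 0.001]
contact_force: [0.0, 0.4, -1.4]
grip_width: 0.222
```

>>> send_rows --pt "-25 52 0" --pt "0 0 0" --pt "0 0 0" --pt "0 0 0" --pt "0 0 0" --roll '[0, -0.8, -0.8, -0.8, 0]' --hand '[1, 1, 1, 1, 1]'

```text
time_s: 9.38
ee_pos: [0.641, -0.0042, 0.1856]
ee_rot: [-2.381, -2.048, 0.001]
contact_force: [-0.1, -0.8, -1.6]
grip_width: 0.223
```

```bash
cat >> h.py <<'E'
def over(s,items,scale,box,fn):
    im=cv2.resize(s["pixels"][:,:,::-1],None,fx=scale,fy=scale,interpolation=cv2.INTER_CUBIC)
    for P,col,closed in items:
        q=proj(s,P);cv2.polylines(im,[np.int32((q+.5)*scale)],closed,col,1)
    x0,y0,x1,y1=[int(v*scale) for v in box]
    cv2.imwrite(fn,im[y0:y1,x0:x1])
def ring(c,r,z):
    th=np.linspace(0,2*np.pi,72,endpoint=False);return np.c_[c[0]+r*np.cos(th),c[1]+r*np.sin(th),np.full(72,z)]
def bar(c,yaw,l,w,z):
    a=np.radians(yaw);u=np.array([np.cos(a),np.sin(a)]);v=np.array([-u[1],u[0]])
    return np.array([[*(np.array(c[:2])+i*l/2*u+j*w/2*v),z] for i,j in((1,1),(-1,1),(-1,-1),(1,-1))])
E
python3 - <<'E'
from workcell import bot,snapshot
from h import *
import pickle
o=bot.get_obs();need(o,[.6415,-.0045,.15])
p=o["ee_pos"]
w=snapshot("wrist");pickle.dump(w,open("w7.pkl","wb"))
zl=p[2]-.0273
over(w,[(ring(p,.045,zl+.02),(0,255,0),1),(bar(p,-8.5,.072,.02,zl+.054),(0,0,255),1)],2.6,(170,130,380,360),"pics/w7.png")
c=[.6415,-.0045]
it=[(ring(c,.056,.092),(0,255,0),1),(ring(c,.034,.092),(0,255,0),1),(bar(c,-8.5,.088,.02,.092),(0,0,255),1),(bar([c[0]+.02*.989,c[1]-.02*.148],-8.5,.18,.16,.062),(255,0,0),1)]
a=pickle.load(open("t3.pkl","rb"));over(a,it,6,(235,105,325,205),"pics/t7.png")
b=pickle.load(open("scene.pkl","rb"));over(b,it,5,(260,210,370,310),"pics/s7.png")
E
```

```text
t 9.38 p [ 0.641  -0.0042  0.1856] yawx 81.42 z [-0.001  0.    -1.   ] F [-0.1 -0.8 -1.6] T [-0.07 -0.01 -0.04] w 0.223 q [-0.18  0.45  1.37  0.    1.32 -1.6 ]
dp mm [-0.3  0.6 35.6]
```

View pics/w7.png

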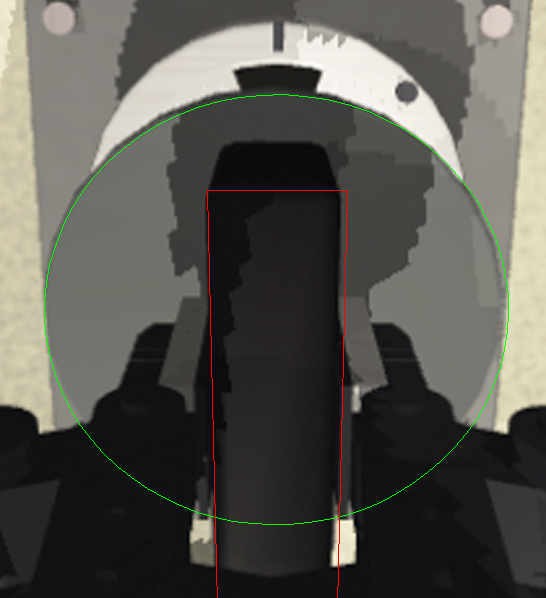

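View pics/t7.png

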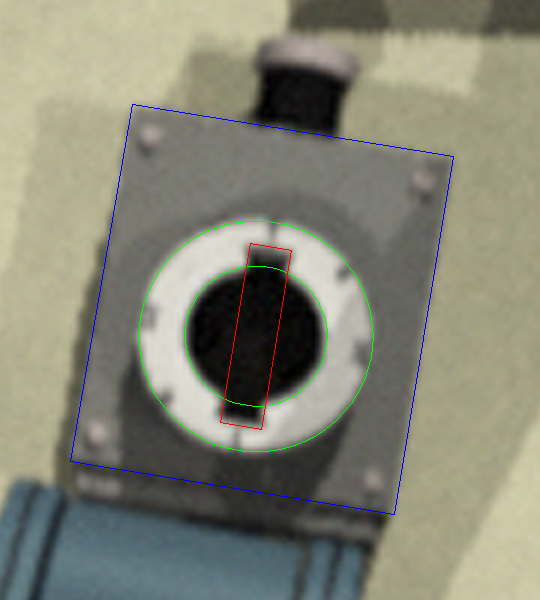

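View pics/s7.png

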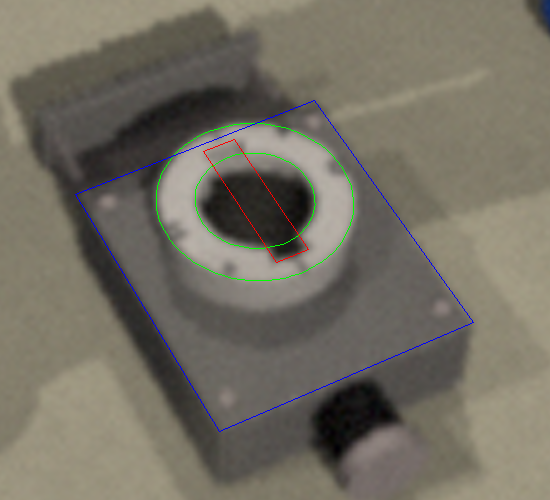

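The overlays of the port at (0.6415, -0.0045, yaw -8.5°) match the collar and notches in both the top and scene views. In the wrist view the notch (277,77) and rib (278,37) line up with the bar, and the lid's disc matches the assumed position. Descending.

>>> send_rows --pt "0 0.6 30" --pt "0 0 25" --pt "0 0 6" --pt "0 0 0" --roll '[0, 0, 0, 0]' --hand '[1, 1, 1, 1]'

```text
time_s: 9.93
ee_pos: [0.642, -0.0042, 0.1253]
ee_rot: [-2.381, -2.049, 0.0]
contact_force: [0.0, 0.2, 0.5]
grip_width: 0.221
```

Run:
```python
from workcell import bot,snapshot
from h import *
o=bot.get_obs();need(o,[.6415,-.0045,.105])
w=snapshot("wrist");cv2.imwrite("pics/w8.png",w["pixels"][:,:,::-1])
w=snapshot("scene");cv2.imwrite("pics/s8.png",cv2.resize(w["pixels"][160:310,250:410,::-1],None,fx=4,fy=4,interpolation=cv2.INTER_CUBIC))
```

```text
t 9.93 p [ 0.642  -0.0042  0.1253] yawx 81.44 z [-0.  0. -1.] F [0.  0.2 0.5] T [0.02 0.01 0.06] w 0.221 q [-0.18  0.5   1.44 -0.    1.2  -1.6 ]
dp mm [-0.4 -0.5 20.3]
```

View pics/w8.png

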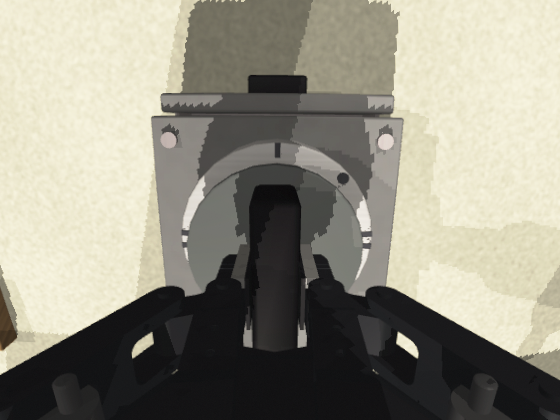

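View pics/s8.png

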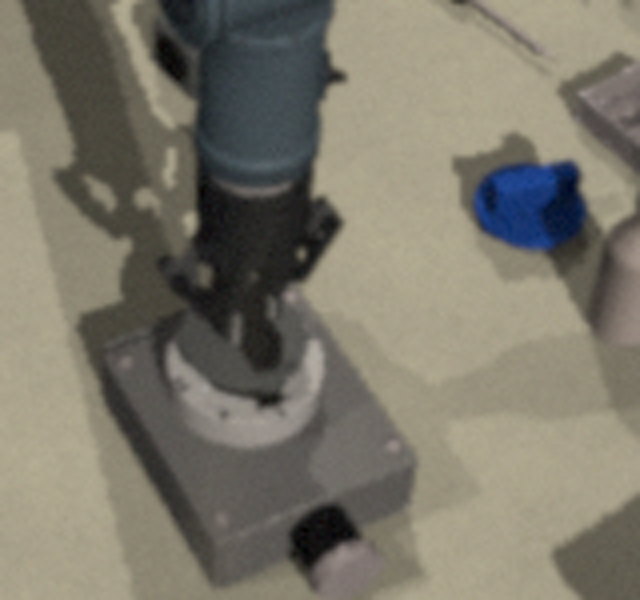

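The lid hovers centred over the port to within about 1 mm, with the rib at (277,150) on the bar's line. Lowering it slowly, watching the force.

>>> send_rows --pt "0 0 5" --pt "0 0 4" --pt "0 0 3" --pt "0 0 0" --roll '[0, 0, 0, 0]' --hand '[1, 1, 1, 1]'

```text
time_s: 10.52
ee_pos: [0.6418, -0.0042, 0.1129]
ee_rot: [-2.379, -2.05, 0.001]
contact_force: [0.1, 0.6, -0.6]
grip_width: 0.222
```

Run:
```python
from workcell import bot,snapshot
from h import *
o=bot.get_obs();need(o,[.6415,-.0045,.105])
w=snapshot("wrist")
u=np.array([.989,-.148]);c=np.array([.6415,-.0045])
for d,z in((.097,.040),(.084,.056),(.070,.062)): 
  print(d,z,proj(w,[[*(c-d*u),z]]))
cv2.imwrite("pics/w9.png",w["pixels"][:,:,::-1])
```

```text
t 10.53 p [ 0.6418 -0.0042  0.1129] yawx 81.5 z [-0.001  0.    -1.   ] F [ 0.1  0.6 -0.6] T [ 0.01 -0.04  0.04] w 0.222 q [-0.18  0.51  1.45 -0.    1.18 -1.6 ]
dp mm [-0.3 -0.2  7.9]
0.097 0.04 [[275.13691098  68.55787478]]
0.084 0.056 [[275.17415373  87.73390649]]
0.07 0.062 [[275.18989416 112.04761952]]
```

View pics/w9.png

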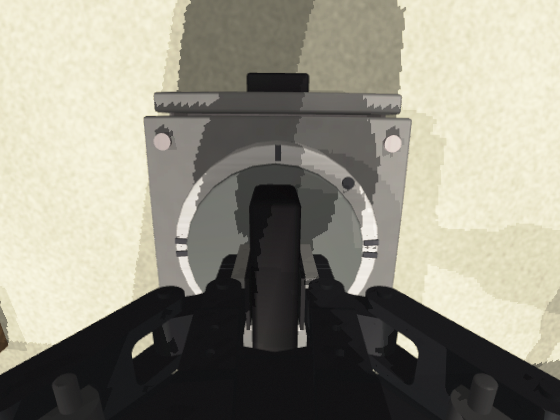

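No contact force, and the plug is about 6 mm in. The pull, panel and housing edges are all offset by the same 5 px from prediction, so the drawer is fully shut; the offset itself is about 2 mm of calibration. Continuing down.

>>> send_rows --pt "0 0 3" --pt "0 0 2" --pt "0 0 1.5" --pt "0 0 1" --pt "0 0 0" --roll '[0, 0, 0, 0, 0]' --hand '[1, 1, 1, 1, 1]'

```text
time_s: 11.2
ee_pos: [0.642, -0.0043, 0.1057]
ee_rot: [-2.38, -2.051, 0.0]
contact_force: [-0.2, -0.9, -1.4]
grip_width: 0.224
```

>>> send_rows --pt "0 0 1" --pt "0 0 1" --pt "0 0 0.5" --pt "0 0 0" --roll '[0, 0, 0, 0]' --hand '[1, 1, 1, 1]'

```text
time_s: 11.7
ee_pos: [0.6422, -0.0043, 0.1053]
ee_rot: [2.379, 2.05, 0.001]
contact_force: [-4.2, -1.0, 9.6]
grip_width: 0.225
```

Seated: contact at TCP z = 0.1053, and 0.105 was expected. I'll ease off slightly and twist clockwise.

>>> send_rows --pt "0 0 -0.8" --pt "0 0 0" --pt "0 0 0" --pt "0 0 0" --pt "0 0 0" --roll '[0, 0.5, 0.6, 0.6, 0]' --hand '[1, 1, 1, 1, 1]'

```text
time_s: 12.32
ee_pos: [0.643, -0.0044, 0.1053]
ee_rot: [2.656, 1.675, 0.003]
contact_force: [-0.6, -0.4, 5.0]
grip_width: 0.221
```

Run:
```python
from workcell import bot,snapshot
from h import *
o=bot.get_obs();st(o)
w=snapshot("wrist")
cv2.imwrite("pics/w10.png",w["pixels"][:,:,::-1])
```

```text
t 12.32 p [ 0.643  -0.0044  0.1053] yawx 64.48 z [ 0.003 -0.    -1.   ] F [-0.6 -0.4  5. ] T [ 0.1   0.16 -0.11] w 0.221 q [-0.18  0.52  1.46  0.    1.16 -1.31]
```

View pics/w10.png

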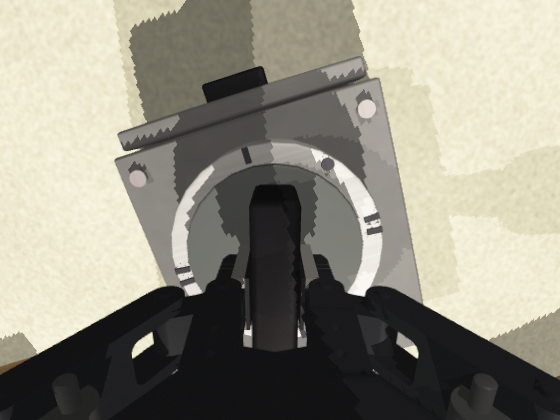

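The lid turns freely: the rib is now at (246,155), the dot at (327,164), and torque is low. 28° to go.

>>> send_rows --pt "0 0 0" --pt "0 0 0" --pt "0 0 0" --pt "0 0 0" --pt "0 0 0" --roll '[0.7, 0.7, 0.7, 0.7, 0]' --hand '[1, 1, 1, 1, 1]'

```text
time_s: 13.0
ee_pos: [0.6431, -0.0044, 0.1053]
ee_rot: [2.983, 0.983, 0.004]
contact_force: [0.1, -0.3, 5.6]
grip_width: 0.219
```

Run:
```python
from workcell import bot,snapshot
from h import *
import pickle
o=bot.get_obs();st(o)
w=snapshot("wrist");pickle.dump(w,open("w11.pkl","wb"))
c=o["ee_pos"]
over(w,[(bar(c,-53.5,.11,.001,.092),(0,0,255),1),(ring(c,.056,.092),(0,255,0),1)],3,(160,110,400,310),"pics/w11.png")
t=snapshot("scene");cv2.imwrite("pics/s11.png",cv2.resize(t["pixels"][160:310,250:410,::-1],None,fx=4,fy=4,interpolation=cv2.INTER_CUBIC))
t=snapshot("top");cv2.imwrite("pics/t11.png",t["pixels"][:,:,::-1])
```

```text
t 13.0 p [ 0.6431 -0.0044  0.1053] yawx 36.47 z [ 0.003 -0.    -1.   ] F [ 0.1 -0.3  5.6] T [ 0.04  0.09 -0.12] w 0.219 q [-0.18  0.52  1.46  0.    1.16 -0.82]
```

View pics/w11.png

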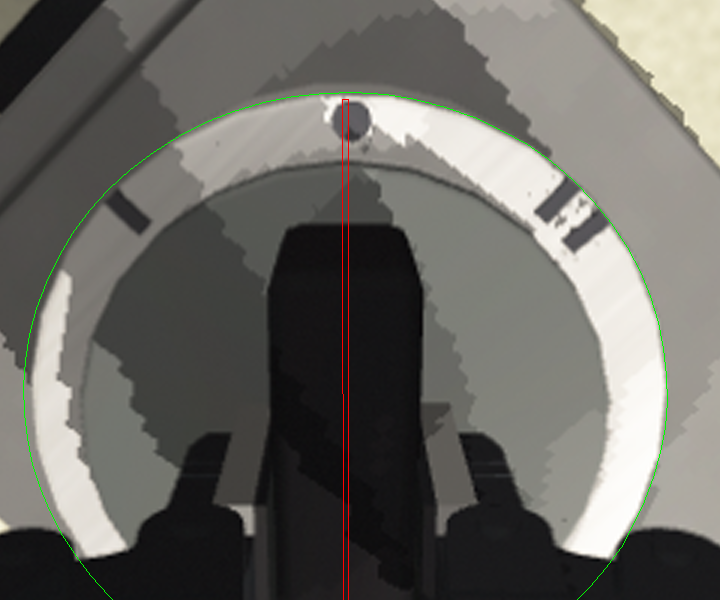

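View pics/s11.png

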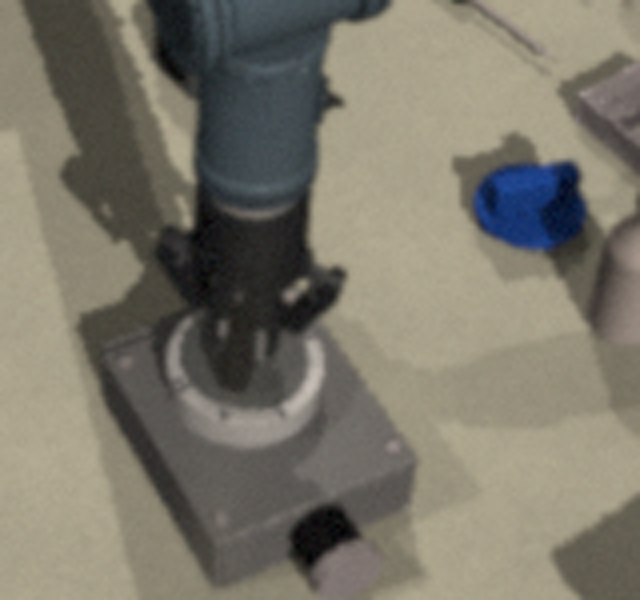

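View pics/t11.png

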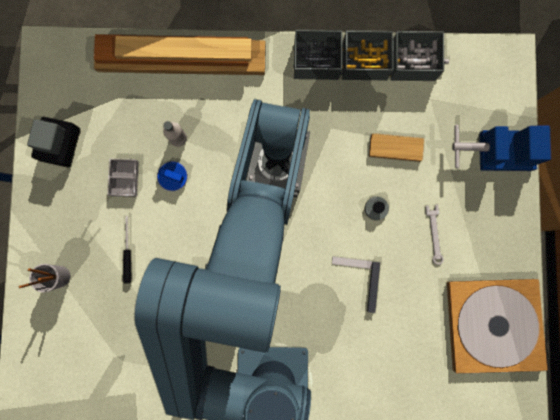

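The dot at (351,120) in the crop lies on the bar's line, and the lid's disc sits flat inside the collar. The single rib and double rib are placed symmetrically, 45° either side. The bystanders are where they were. One short hold, then hand in.

>>> send_rows --pt "0 0 0" --pt "0 0 0" --roll '[0, 0]' --hand '[1, 1]'

```text
time_s: 13.4
ee_pos: [0.6431, -0.0044, 0.1053]
ee_rot: [2.982, 0.984, 0.004]
contact_force: [-0.3, -0.4, 5.7]
grip_width: 0.223
```

Run:
```python
from workcell import bot
from h import *
st(bot.get_obs()); print(bot.sign_off())
```

```text
t 13.4 p [ 0.6431 -0.0044  0.1053] yawx 36.54 z [ 0.003 -0.    -1.   ] F [-0.3 -0.4  5.7] T [ 0.02  0.14 -0.11] w 0.223 q [-0.18  0.52  1.46  0.    1.16 -0.82]
the job is handed in; nothing more can be done
None
```

I pushed the drawer shut, then fitted the grey lid into the port and turned it 45° clockwise to the halfway dot. I handed the job in at 13.4 s, with the arm still gripping the handle.

**Drawer:** the push met a hard stop at about 14 N, and the later wrist picture agrees with it being shut.

**Lid:** it seated at tool height 0.1053 m, where 0.105 m was expected. The handle bar lines up with the dot to within about 1°, by eye in the last wrist picture. It is held with about 6 N downwards and very little twisting load, and it was never turned near the catches.

**Other things on the bench:** those visible in the last top view looked unmoved. The tape measure was hidden by the arm there, so I did not check it at the end.

**Disagreement:** the wrist camera and the drawer stop put the port about 2 mm farther from the robot than the top camera did. That was within the fit's clearance, and the lid went in without side load.

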